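Open the bayonet filter canister and clear out its spent filter

TASK

Open the red-capped filter canister: press its cover down against the spring, turn it a quarter turn anticlockwise to free it from the hooks without forcing it, lift it off and lay it flat, grip up, in the blue tray. Then pull the spent orange-handled filter out of the canister and put it in the black bin. Leave the green-capped canister alone and don't knock the other things about.

Things in the scene. Friction and masses are not known exactly. Their poses are not given: they have to be found in the camera images.
- cover: Red bayonet cover, loose, locked on the red canister. Origin: centre of its underside; z: canister's axis, outward. Plug 84 mm across, 20 mm high; disc 87 mm across, 20 to 28 mm up, with two yellow ears at +x and -x, 20 mm wide, reaching 59 mm from the axis; grip bar on top along x, 80 mm long, 22 mm wide, 28 to 68 mm up. 0.13 to 0.25 kg. Locked, its axes are those of red_stand_canister.
- grip (a point): Middle of the cover's grip bar, on the axis, 53 mm above the cover's underside. To free the cover: press it 10 to 13 mm along its -z (about 6 N rising to 12 N, bottoms at 13 mm), keep it down, turn it 85 to 100 degrees anticlockwise seen from outside (about +z); the ears leave the hooks at about 76 degrees. Then draw it out along +z: the plug sits up to 20 mm deep in the bore.
- red_stand_canister: Fixed aluminium canister under the red cover. Origin: centre of its rim, 143 mm above the table; z: its axis, outward, leaning 30 degrees from vertical; the locked ears lie along its x. Bore 91 mm across, 115 mm deep; outside 104 mm across, flange at the rim 140 mm across. The locked cover's origin is 7 mm below the rim.
- rim (a point): Centre of the red canister's rim. Two steel hooks stand on the flange, 48 to 70 mm from the axis and 26 mm high. Each covers from 25 degrees clockwise to 63 degrees anticlockwise of an ear's locked place: first a pocket (roof 21 mm above the rim) that holds the ear, then a lower roof (12 mm above the rim) that the ear passes under only when pressed down.
- filter: Spent filter, loose, in the red canister under the cover. Origin: centre of its underside; z: its axis, towards the handle. Pale body 82 mm across, 58 mm high; on it an orange handle bar 56 mm long, 14 mm wide, 58 to 90 mm up, running along x + y (45 degrees from x towards y). 0.1 to 0.2 kg. 4 mm of play in the bore; the cover may turn it, so read it again once uncovered.
- filter_mid (a point): Point on the filter's axis halfway up it, 45 mm above its underside. A spring plate lifts the filter up to 8 mm once the cover is off; its handle's top is then about level with the rim.
- tray: Blue open tray, fixed, 170 x 170 mm, 26 mm high, 5 mm walls and floor; origin under its centre, on the table. Tray and bin may change sides.
- bin: Black open bin, fixed, 170 x 170 mm, 62 mm high, 5 mm walls and floor; origin under its centre, on the table.
- green_stand: Stand with a second, identical canister with a green cover, fixed: leave it alone. Origin: on the table, middle of its 150 x 130 mm base; its canister's rim centre is 50 mm along -x and 143 mm up, leaning 30 degrees towards its own -x, and its cover's grip reaches 61 mm above the rim along that axis. It may change places with the red one.
- spray: White bottle, 60 mm in diameter, 170 mm high, standing; origin at its foot. Bystander.
- jar: Amber jar, 70 mm in diameter, 100 mm high, standing; origin at its foot. Bystander.
- tape: Blue tape roll lying flat, 84 mm in diameter, 24 mm high; origin under its centre. Bystander.
- driver: Yellow-handled screwdriver lying along its x, 170 mm long, about 30 mm high. Bystander.
- duster: Yellow-handled brush lying along its x, 200 mm long, about 40 mm high. Bystander.
- spanner: Steel spanner lying along its x, 180 mm long, under 15 mm high. Bystander.
- gems: Clear tub of coloured beads, 84 mm in diameter at the rim, 50 mm high; origin at its foot. Bystander.
There are look-alikes about, which are no part of the job. There is more than one size of the cover; the job needs the largest.

How it is judged (in metres and radians):
On the way, in this order (a step that is already met when the one before it is completed fails the run):
1. the cover is pressed down at least 8 mm before it is turned (within 20 degrees of its locked place) (z of cover in the frame of red_stand_canister below -0.015 m and angle between the x axis of cover and the x axis of red_stand_canister, either way round below 0.35 rad), for 0.05 s.
2. the cover, still down in the canister, has been turned to at least 75 degrees from its locked place (angle between the x axis of cover and the x axis of red_stand_canister, either way round above 1.309 rad and distance between cover and red_stand_canister below 0.03 m and angle between the z axis of cover and the z axis of red_stand_canister, either way round below 0.15 rad), for 0.05 s.
3. the cover lies flat in the blue tray, grip up, released, while the filter is still in the canister (x of cover in the frame of tray between -0.045 and 0.045 m and y of cover in the frame of tray between -0.045 and 0.045 m and z of cover in the frame of tray below 0.012 m and angle between cover's own z axis and vertical below 0.12 rad and contact force between the fingers and cover below 0.1 N and linear speed of cover below 0.03 m/s and distance between filter_mid and red_stand_canister below 0.075 m), for 0.2 s.
At the end, for the whole second after the job is handed in: Cover in the blue tray, grip up within 7 degrees, centre within 45 mm of the tray's centre along each side; filter in the black bin, lying or standing, its middle within 60 mm of the bin's centre along each side and at most 62 mm above the table; both released and at rest (x of cover in the frame of tray between -0.045 and 0.045 m and y of cover in the frame of tray between -0.045 and 0.045 m and z of cover in the frame of tray below 0.012 m and angle between cover's own z axis and vertical below 0.12 rad and contact force between the fingers and cover below 0.1 N and linear speed of each of cover, filter below 0.03 m/s and x of filter_mid in the frame of bin between -0.06 and 0.06 m and y of filter_mid in the frame of bin between -0.06 and 0.06 m and z of filter_mid in the frame of bin below 0.062 m and contact force between the fingers and filter below 0.1 N); the robot touches nothing.
It fails at once if a bystander (bottle, jar, tape, screwdriver, brush, spanner, tub) is moved more than 30 mm (distance of any of spray, jar, tape, driver, duster, spanner, gems from where it was at the start of the episode above 0.03 m).
It fails at once if the cover is forced: it bears on the canister or its hooks with more than 45 N (contact force between cover and red_stand_canister above 45 N).
It fails at once if the green canister is pushed with more than 6 N (contact force between any of the fingers, the arm, cover, filter and green_stand above 6 N).
It also fails if it takes over 67 s, if anything falls off the work surface, if the arm or the gripper's body presses on something with over 40 N, if the wrist force passes 120 N, or if a joint passes its speed limit or range.

ROBOT

A 7-joint arm with a two-finger parallel gripper is mounted at the origin on the work surface. World frame = base frame: x ahead of the robot, y to its left, z up, the work surface at z = 0. Lengths are in mm, angles in rad, forces in N, time in s.
With the tool pointing down it reaches from about 425 to 925 mm from the base axis. Payload 6.8 kg.
Tool frame: the origin (TCP) lies at the very end of the fingers, on their centre line; the grasp point (between the pads) lies 19 mm behind it (grasp_offset is the distance from the TCP to the grasp point, in mm); z points along the fingers, y is the line along which they close (so a half turn about z gives the same grasp; the last joint's range is limited). The gripper opens to 85 mm and grips with 20 to 120 N. Pads are 22 mm wide; open, the fingers measure 114 mm over their backs; the gripper's body (76 mm by 85 mm) begins 54 mm behind the grasp point. The pads swing forward as they close: fully open they stand 13 mm farther back than shut.
Start: joints at [1.079, 0.477, 0.022, 1.555, -0.011, 1.109, -0.083], TCP at [252.762, -625.906, 231.308] pointing down, gripper open.
Joint ranges: [-2.96, 2.96], [-0.34, 2.1], [-1.41, 1.46], [0.24, 2.44], [-1.37, 4.51], [0.17, 1.92], [-2.96, 2.96]. Speed limits (rad/s): [2.39, 2.39, 3.14, 3.14, 3.14, 3.14, 3.14].

INTERFACE

Orientations are given as a unit quaternion [w, x, y, z].
In Python, from plant import sense, grab_frame, hand_in, grasp_offset gives the robot as it stands.
- The arm moves only by the shell command python3 -m pendant 'ROWS' [FORCE]. ROWS is JSON, a list that holds one entry, the list of rows, each a list of 7 numbers: the turn, a rotation vector about the tool's x, y, z in units of 5 degrees (1.0 is 5 degrees), then the shift along the tool's x, y, z in units of 25 mm (1.0 is 25 mm), then the closure in counts, from 0 (fully open) to 255 (shut). In form: [[[rx, ry, rz, dx, dy, dz, claw], ...]]. A call has 1 to 10 rows; each row is the pose to reach, as a shift and turn from the pose commanded when the call began, along the tool's axes at that moment; what a row does not reach only later rows make up. A row lasts 1/12 s, in which the tool goes at most 41.7 mm and 7.16 degrees, less where a joint would pass 70% of its speed; a pose out of reach is approached as far as the arm can. A call with a gripper value outside its range is refused whole. The fingers move at their own pace and stop on an object; FORCE is the grip in N (left out, the last holds). Time passes only in rows, so rows that repeat a pose let the fingers close. It gives the time, the measured TCP pose, the force and the opening at its end, in the units of the state.
- sense(): the state, without advancing time (a new reading comes with each control period).
- grab_frame(name): name is "side" or "top" or "wrist"; returns a dict with "pixels" (420x560x3 uint8, red, green, blue), "z_map" (420x560 float32, mm along the optical axis (not along the pixel's ray), 0 where there is no reading), "K" (3x3 intrinsics, pixels), "R" (3x3) and "t" (3): a world point X has camera coordinates R X + t. Camera axes: x right, y down, z forward; pixel columns grow to the right and rows downward; lengths in mm; the calibration is good to about 2 mm. A picture is of the moment at which its call begins.
- hand_in(): hands the job in, once; it reports no verdict.
The state is a dict: "clock": time; "q": joint angles; "qd": joint speeds; "joint_torque": joint torques, N m; "ee_pos": TCP position; "tool_rot": TCP orientation; "contact_force": force on the tool from outside, world axes, zero at the start; "moment": the same for the moment, N m; "opening": opening from 0.0 (shut) to 1.0 (fully open).
Only numpy, scipy, OpenCV 4.12 (cv2) and the standard library are available. Lean on these libraries where they do the work, as an engineer would, in place of code of your own. Each camera call takes 0.05 s, during which the arm holds its last target. There are 200 camera calls.

## Working session

There is one attempt and no reset: what is moved stays moved. The work goes in short steps, Python scripts to look and compute and a shell command to move; the robot and the scene stay as the last step left them, time stands still between calls to the robot, and variables do not carry over. Pictures are saved under pics/ and viewed, on a budget of 10 in all, crops included, one or two more only if the job needs it, and the job is handed in when it is done.

```bash
ls; mkdir -p pics
cat > h.py <<'E'
import numpy as np, cv2
from scipy.spatial.transform import Rotation as Rn
from plant import sense, grab_frame, hand_in, grasp_offset
def cloud(f):
    z=f["z_map"]; K=np.array(f["K"]); v,u=np.mgrid[:z.shape[0],:z.shape[1]]
    P=np.stack([(u-K[0,2])/K[0,0]*z,(v-K[1,2])/K[1,1]*z,z],-1)
    return (P-np.array(f["t"]))@np.array(f["R"])   # R^T (p-t)
def save(f,n): cv2.imwrite("pics/"+n,f["pixels"][...,::-1])
def quat(q): return Rn.from_quat([q[1],q[2],q[3],q[0]])
def pose():
    s=sense(); return np.array(s["ee_pos"]),quat(s["tool_rot"]),s
def rel(p,R):
    "row numbers to go from the present pose to TCP p, rotation R"
    p0,R0,_=pose()
    return np.round(np.r_[(R0.inv()*R).as_rotvec(degrees=True)/5, R0.inv().apply(np.array(p)-p0)/25],3)
E
python3 - <<'E'
from h import *
print(sense(),grasp_offset)
a=[]
for n in("top","side"):
    f=grab_frame(n); save(f,n+"0.png"); np.savez("pics/"+n+"0.npz",P=cloud(f),rgb=f["pixels"]); print(n,np.array(f["K"]).tolist(),(-np.array(f["R"]).T@np.array(f["t"])).round())
E
```

```text
pics
{'clock': 0.0, 'q': array([ 1.07890413,  0.47775831,  0.02233744,  1.55645245, -0.01153071,
        1.10927593, -0.08312655]), 'qd': array([-0.00065087,  0.00012256, -0.0014806 ,  0.00018183,  0.00113948,
       -0.00018261,  0.00092372]), 'joint_torque': array([-9.73539718e-04, -5.96460772e+01,  1.60763741e+00, -2.81199574e+01,
        1.24432016e-02,  9.40080383e-03,  2.78248336e-05]), 'ee_pos': array([ 252.52443765, -625.35447556,  230.35324729]), 'tool_rot': array([-8.55890926e-04,  9.81645577e-01,  1.90712301e-01, -2.17943228e-04]), 'contact_force': array([-0.26987382, -0.01170614,  0.8986505 ]), 'moment': array([ 0.01265998,  0.02698025, -0.02149318]), 'opening': 1.0028240778067643} 18.700000000000003
top [[478.5157768460029, 0.0, 277.8364600250055], [0.0, 478.5157768460029, 208.49297282421557], [0.0, 0.0, 1.0]] [ 505.   12. 1295.]
side [[473.19953953917206, 0.0, 280.89322676329357], [0.0, 473.19953953917206, 213.80768854260663], [0.0, 0.0, 1.0]] [252. 715. 854.]
```

View pics/top0.png

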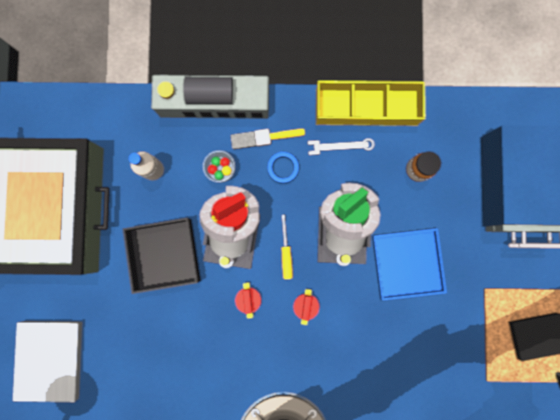

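View pics/side0.png

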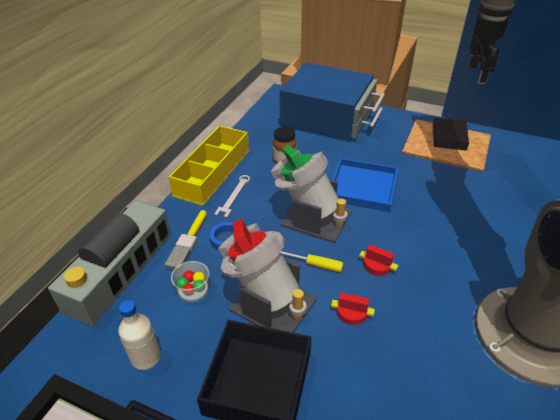

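The top view (up is +x, left is +y) shows the red canister at about (230,212) leaning away from the robot, and the green one at (350,205). The black bin is at (163,255), the blue tray at (410,264), and two small look-alike covers at (247,300) and (306,307). The side view agrees. Next I fit the poses.

```bash
cat >> h.py <<'E'
def sdbox(p,c,h):
    q=np.abs(p-c)-h; return np.linalg.norm(np.maximum(q,0),axis=1)+np.minimum(q.max(1),0)
def sdcyl(p,r,z0,z1):
    a=np.hypot(p[:,0],p[:,1])-r; b=np.abs(p[:,2]-(z0+z1)/2)-(z1-z0)/2
    q=np.stack([a,b],1); return np.linalg.norm(np.maximum(q,0),axis=1)+np.minimum(q.max(1),0)
def canrot(lean,th):
    "axis leaning 30 deg towards heading lean; x axis turned th about it"
    return Rn.from_euler("ZYZ",[lean,np.radians(30),th-lean])
E
python3 - <<'E'
from h import *
from scipy.optimize import least_squares
pts=[];
for n in("top","side"):
    d=np.load(f"pics/{n}0.npz"); P=d["P"]; rgb=d["rgb"]; hsv=cv2.cvtColor(rgb,cv2.COLOR_RGB2HSV)
    H,S,V=[hsv[...,i].astype(int) for i in range(3)]
    red=((H<8)|(H>172))&(S>150)&(V>60)
    m=red&(P[...,2]>125)&(P[...,2]<260)&(P[...,0]>500)&(P[...,0]<760)&(np.abs(P[...,1]-140)<130)
    m=cv2.erode(m.astype(np.uint8),np.ones((2,2)))>0
    print(n,m.sum(),P[m].mean(0).round(),P[m].min(0).round(),P[m].max(0).round()); pts.append(P[m])
    if n=="top":
        for nm,mm in(("tray",(H>100)&(H<118)&(S>180)&(P[...,2]>16)&(P[...,2]<45)&(P[...,1]<-120)&(P[...,1]>-460)&(P[...,0]>250)&(P[...,0]<550)),
                     ("bin",(V<70)&(P[...,2]>50)&(P[...,2]<75)&(P[...,1]>180)&(P[...,1]<460)&(P[...,0]>250)&(P[...,0]<550))):
            r=cv2.minAreaRect(P[mm][:,:2].astype(np.float32)); print(nm,mm.sum(),r)
        # obstacles
        for nm,u,v in(("gems",219,165),("spray",138,160),("tape",283,153),("green",350,208),("driver",287,262),("redS1",247,300)): print(nm,P[v,u].round())
Q=np.vstack(pts)
def f(x):
    c=np.r_[x[:2]*100,143]; R=canrot(x[2],x[3]); p=R.inv().apply(Q-c); p[:,2]+=7
    return np.minimum(sdbox(p,[0,0,48],[40,11,20]),sdcyl(p,43.5,20,28))
best=min((least_squares(f,[Q[:,0].mean()/100-.3,Q[:,1].mean()/100,l,t],loss="soft_l1",f_scale=2) for l in(-.3,0,.3) for t in np.arange(0,3.1,.4)),key=lambda r:r.cost)
x=best.x; R=canrot(x[2],x[3]); print("rim",x[:2]*100,"lean",np.degrees(x[2]),"th",np.degrees(x[3]),"med|sd|",np.median(abs(f(x))),best.cost/len(Q))
print(R.as_matrix().round(3)); np.savez("can.npz",c=np.r_[x[:2]*100,143],lean=x[2],th=x[3])
for i in(0,1):
    p=R.inv().apply(pts[i]-np.r_[x[:2]*100,143]); p[:,2]+=7; sd=np.minimum(sdbox(p,[0,0,48],[40,11,20]),sdcyl(p,43.5,20,28)); print(i,np.median(sd),p[:,2].max(),np.percentile(p,[2,98],axis=0).round(1))
E
```

```text
top 816 [584. 128. 182.] [546.  95. 144.] [625. 170. 214.]
tray 264 ((461.81463623046875, -327.2677307128906), (168.54464721679688, 171.68434143066406), 7.530531406402588)
bin 94 ((482.34576416015625, 299.92840576171875), (160.35252380371094, 212.89590454101562), 10.193472862243652)
gems [720. 180.  20.]
spray [705. 353. 173.]
tape [754.   8.  22.]
green [ 593. -146.  201.]
driver [463.  -5.  27.]
redS1 [365.  97.  50.]
side 665 [587. 145. 182.] [551.  97. 145.] [623. 180. 213.]
rim [578.93158546 136.39826787] lean -10.370309940139025 th -54.07620377790434 med|sd| 1.048893832122431 1.0657432212852584
[[ 0.491  0.719  0.492]
 [-0.792  0.603 -0.09 ]
 [-0.361 -0.345  0.866]]
0 -0.13583781027756991 71.63701022051374 [[-41.7 -42.9  15.9]
 [ 31.4   8.3  69.5]]
1 0.7102301342485298 70.63484609102568 [[-42.2 -36.5  27.4]
 [ 24.7  35.3  69.9]]
```

Run:
```python
from h import *
from scipy.optimize import least_squares
c=np.load("can.npz"); R=canrot(float(c["lean"]),float(c["th"])); C=c["c"]
for n in("top","side"):
    d=np.load(f"pics/{n}0.npz"); P=d["P"].reshape(-1,3); hsv=cv2.cvtColor(d["rgb"],cv2.COLOR_RGB2HSV).reshape(-1,3)
    p=R.inv().apply(P-C); r=np.hypot(p[:,0],p[:,1]); a=np.degrees(np.arctan2(p[:,1],p[:,0]))
    k=(hsv[:,1]<70)&(p[:,2]>-4)&(p[:,2]<40)&(r<90)&(r>46)
    e=[(b,round(float(np.percentile(r[k&(abs(a-b)<10)],95)),1)) for b in range(-170,180,20) if (k&(abs(a-b)<10)).sum()>8]
    print(n,k.sum(),e)
    y=(hsv[:,0]>20)&(hsv[:,0]<35)&(hsv[:,1]>150)&(r<75)&(p[:,2]>0)&(p[:,2]<40); print("ears",y.sum(),[p[y&(s*p[:,0]>0)].mean(0).round(1) for s in(1,-1)])
ax=R.apply([0,0,1]); M=np.stack([np.cross(R.apply([0,1,0]),-ax),R.apply([0,1,0]),-ax],1); T=Rn.from_matrix(M)
print("tgt",(C+ax*150).round(), M.round(3)); print("full rel",rel(C+ax*150,T))
p0,R0,_=pose()
mid=np.array([480,-200,420]); print("rel to mid, no turn",R0.inv().apply(mid-p0)/25, "up",R0.inv().apply([0,0,190])/25)
```

```text
top 1354 [(-170, 73.7), (-150, 74.0), (-130, 73.9), (-110, 73.5), (-90, 70.9), (-70, 69.8), (-50, 67.8), (-30, 66.9), (-10, 67.1), (10, 67.2), (30, 67.5), (50, 68.1), (70, 66.8), (90, 69.0), (110, 69.9), (130, 70.1), (150, 70.3), (170, 73.1)]
ears 17 [array([40.6, -8.1, 20.7]), array([-43.9,   0.6,  20.4])]
side 1503 [(-170, 72.3), (-150, 72.4), (-130, 71.2), (-110, 71.0), (-90, 70.8), (-70, 69.2), (-50, 69.5), (-30, 69.9), (-10, 69.2), (30, 68.5), (50, 67.0), (70, 69.5), (90, 68.8), (110, 70.1), (130, 70.8), (150, 72.0), (170, 72.2)]
ears 0 [array([nan, nan, nan]), array([nan, nan, nan])]
tgt [653. 123. 273.] [[-0.491  0.719 -0.492]
 [ 0.792  0.603  0.09 ]
 [ 0.361 -0.345 -0.866]]
full rel [  6.841  -0.697 -20.249  26.05  -21.764  -1.666]
rel to mid, no turn [ 14.80678875 -12.38400364  -7.56435117] up [-7.43724243e-04 -1.26349973e-02 -7.59998946e+00]<stdin>:10: RuntimeWarning: Mean of empty slice.
  ret = um.true_divide(
```

```bash
python3 -m pendant '[[[0,0,-2,4,-3,-5,0],[0,0,-9,15,-12.4,-7.6,0],[0,0,-9,15,-12.4,-7.6,0],[0,0,-9,15,-12.4,-7.6,0],[0,0,-9,15,-12.4,-7.6,0],[0,0,-9,15,-12.4,-7.6,0],[0,0,-9,15,-12.4,-7.6,0],[0,0,-9,15,-12.4,-7.6,0],[0,0,-9,15,-12.4,-7.6,0],[0,0,-9,15,-12.4,-7.6,0]]]' 40
python3 - <<'E'
from h import *
c=np.load("can.npz"); R=canrot(float(c["lean"]),float(c["th"])); C=c["c"]+R.apply([-2.7,0,0])
ax=R.apply([0,0,1]); T=Rn.from_matrix(np.stack([np.cross(R.apply([0,1,0]),-ax),R.apply([0,1,0]),-ax],1))
print(rel(C+ax*160,T),sense()["q"].round(2),sense()["ee_pos"])
E
```

```text
clock: 0.93
ee_pos: [435.7, -287.1, 385.5]
tool_rot: [-0.0, 0.834, 0.552, -0.0]
contact_force: [0.7, -0.0, 0.2]
opening: 0.997
[  5.993   1.814 -11.51   18.592   1.69    4.112] [ 0.75  0.13 -0.32  1.69  0.04  1.33  0.02] [ 435.67300681 -287.11482945  385.47966903]
```

```bash
python3 -m pendant '[[[2,0.6,-3.8,6,0.5,0,0],[6,1.8,-11.5,17,1.7,1,0],[6,1.8,-11.5,17,1.7,1,0],[6,1.8,-11.5,17,1.7,1,0],[6,1.8,-11.5,17,1.7,1,0],[6,1.8,-11.5,17,1.7,1,0],[6,1.8,-11.5,17,1.7,1,0],[6,1.8,-11.5,17,1.7,1,0],[6,1.8,-11.5,17,1.7,1,0],[6,1.8,-11.5,17,1.7,1,0]]]' 40
cat > go.py <<'E'
from h import *
import sys
c=np.load("can.npz"); R=canrot(float(c["lean"]),float(c["th"])); C=c["c"]+R.apply([-2.7,0,0])
ax=R.apply([0,0,1]); T=Rn.from_matrix(np.stack([np.cross(R.apply([0,1,0]),-ax),R.apply([0,1,0]),-ax],1))
print(rel(C+ax*float(sys.argv[1]),T),sense()["q"].round(2),sense()["ee_pos"])
E
python3 go.py 160
```

```text
clock: 1.77
ee_pos: [631.4, 74.2, 355.6]
tool_rot: [-0.254, 0.434, 0.861, -0.074]
contact_force: [-1.3, 1.2, -2.6]
opening: 1.003
[-0.084 -0.102  0.125 -0.012  2.947  2.199] [ 0.07  0.68 -0.4   1.07  0.01  1.91  0.33] [631.42029178  74.15462271 355.57342157]
```

```bash
python3 -m pendant '[[[0,0,0,0,1.5,1,0],[0,0,0,0,2.95,2.2,0],[0,0,0,0,2.95,2.2,0],[0,0,0,0,2.95,2.2,0],[0,0,0,0,2.95,2.2,60],[0,0,0,0,2.95,2.2,110]]]' 40; python3 go.py 160
python3 - <<'E'
from h import *
f=grab_frame("wrist"); save(f,"w1.png"); np.savez("pics/w1.npz",P=cloud(f),rgb=f["pixels"])
E
```

```text
clock: 2.27
ee_pos: [657.8, 114.7, 289.3]
tool_rot: [-0.247, 0.442, 0.859, -0.074]
contact_force: [-0.1, -0.5, -0.0]
opening: 0.748
[ 0.031  0.002 -0.078  0.231  0.277  0.299] [ 0.02  0.76 -0.39  1.07  0.02  1.82  0.28] [657.75676269 114.72185629 289.34859308]
```

View pics/w1.png

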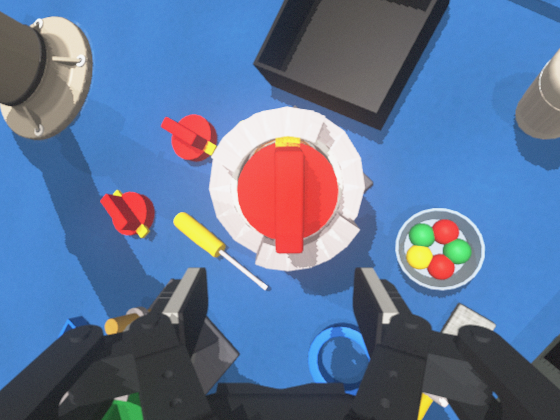

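The wrist view looks straight down the red cover. Its grip bar is vertical at about (289,195), the disc is centred near (289,190), and the fingers stand either side of the bar's line. I refine the fit with this cloud.

```bash
python3 - <<'E'
from h import *
from scipy.optimize import least_squares
c=np.load("can.npz"); d=np.load("pics/w1.npz"); P=d["P"]; hsv=cv2.cvtColor(d["rgb"],cv2.COLOR_RGB2HSV)
H,S,V=[hsv[...,i].astype(int) for i in range(3)]
near=np.linalg.norm(P-(c["c"]+[15,0,25]),axis=2)<95
red=near&((H<8)|(H>172))&(S>150)&(P[...,2]>130); grey=near&(S<60)&(V>120)
red=cv2.erode(red.astype(np.uint8),np.ones((3,3)))>0
Q=P[red]; G=P[grey]
def f(x):
    R=canrot(x[2],x[3]); p=R.inv().apply(Q-np.r_[x[:2]*100,143+x[4]]); p[:,2]+=7
    return np.minimum(sdbox(p,[0,0,48],[40,11,20]),sdcyl(p,43.5,20,28))
x0=np.r_[c["c"][:2]/100,c["lean"],c["th"],0]
r=least_squares(f,x0,loss="soft_l1",f_scale=1.5); x=r.x
R=canrot(x[2],x[3]); C=np.r_[x[:2]*100,143+x[4]]
p=R.inv().apply(Q-C); p[:,2]+=7
print(len(Q),"C",C.round(1),"old",c["c"].round(1),np.degrees(x[2:4]).round(1),np.median(abs(r.fun)))
b=p[p[:,2]>64]; print("bar ext",np.percentile(b,[1,99],axis=0).round(1)); dd=p[(p[:,2]<32)&(p[:,2]>24)]; print("disc ext",np.percentile(dd,[1,99],axis=0).round(1))
g=R.inv().apply(G-C); rr=np.hypot(g[:,0],g[:,1]); a=np.degrees(np.arctan2(g[:,1],g[:,0])); k=(rr<90)&(rr>44)&(g[:,2]>-6)&(g[:,2]<35)
print([(q,round(float(np.percentile(rr[k&(abs(a-q)<10)],95)),1),g[k&(abs(a-q)<10),2].mean().round()) for q in range(-170,180,20) if (k&(abs(a-q)<10)).sum()>8])
np.savez("can2.npz",c=C,lean=x[2],th=x[3])
E
sed -i 's/can.npz/can2.npz/; s/+R.apply(\[-2.7,0,0\])//' go.py; python3 go.py 160; python3 go.py 28.5
```

```text
7328 C [578.6 137.3 142.9] old [578.9 136.4 143. ] [ -9.  -53.7] 0.4537676287283965
bar ext [[-39.4 -10.7  65. ]
 [ 36.4  10.7  69.5]]
disc ext [[-37.5 -40.3  26.5]
 [ 36.2  39.3  29.6]]
[(-170, 69.7, np.float64(26.0)), (-150, 69.6, np.float64(25.0)), (-130, 69.4, np.float64(24.0)), (-110, 69.4, np.float64(7.0)), (-90, 69.4, np.float64(-0.0)), (-70, 69.4, np.float64(-0.0)), (-50, 69.2, np.float64(-0.0)), (-30, 68.7, np.float64(10.0)), (-10, 69.2, np.float64(25.0)), (10, 69.3, np.float64(26.0)), (30, 68.9, np.float64(24.0)), (50, 68.9, np.float64(24.0)), (70, 69.4, np.float64(8.0)), (90, 69.6, np.float64(-0.0)), (110, 69.4, np.float64(-0.0)), (130, 69.5, np.float64(-0.0)), (150, 69.3, np.float64(9.0)), (170, 69.6, np.float64(26.0))]
[ 0.14  -0.091 -0.115  0.211  0.351  0.329] [ 0.02  0.76 -0.39  1.07  0.02  1.82  0.28] [657.8724577  114.58912305 289.73256563]
[ 0.14  -0.091 -0.115  0.169  0.287  5.588] [ 0.02  0.76 -0.39  1.07  0.02  1.82  0.28] [657.8724577  114.58912305 289.73256563]
```

```bash
python3 -m pendant '[[[0.1,-0.1,-0.1,0.2,0.3,1,110],[0.1,-0.1,-0.1,0.2,0.3,2,110],[0.1,-0.1,-0.1,0.2,0.3,3,110],[0.1,-0.1,-0.1,0.2,0.3,3,110],[0.1,-0.1,-0.1,0.2,0.3,3,110]]]' 40; python3 go.py 28.5
```

```text
clock: 2.73
ee_pos: [623.3, 130.4, 222.9]
tool_rot: [-0.246, 0.437, 0.862, -0.079]
contact_force: [0.6, -0.8, 0.7]
opening: 0.568
[ 0.004 -0.004 -0.007 -0.029  0.02   2.535] [ 0.01  0.75 -0.4   1.24  0.02  1.66  0.28] [623.26083151 130.35097119 222.91902178]
```

```bash
python3 -m pendant '[[[0,0,0,0,0,1,110],[0,0,0,0,0,2,110],[0,0,0,0,0,2.5,110],[0,0,0,0,0,2.5,110],[0,0,0,0,0,2.5,110],[0,0,0,0,0,2.5,255],[0,0,0,0,0,2.5,255],[0,0,0,0,0,2.5,255],[0,0,0,0,0,2.5,255],[0,0,0,0,0,2.5,255]]]' 70; python3 go.py 28.5
```

```text
clock: 3.57
ee_pos: [593.3, 136.5, 168.3]
tool_rot: [-0.246, 0.436, 0.862, -0.079]
contact_force: [-0.1, -1.9, 3.5]
opening: 0.246
[ 0.019  0.007  0.005 -0.043 -0.041  0.03 ] [ 0.02  0.75 -0.41  1.38  0.03  1.52  0.27] [593.26376251 136.46511778 168.25581118]
```

```bash
python3 -m pendant '[[[0,0,0,0,0,0.15,255],[0,0,0,0,0,0.3,255],[0,0,0,0,0,0.45,255],[0,0,0,0,0,0.45,255],[0,0,0,0,0,0.45,255],[0,0,0,0,0,0.45,255]]]' 70; python3 go.py 28.5; python3 -c "
from h import *
p,R,s=pose();print(R.inv().apply(s['contact_force']),R.inv().apply(s['moment']))"
```

```text
clock: 4.07
ee_pos: [587.9, 137.3, 158.8]
tool_rot: [-0.246, 0.436, 0.862, -0.079]
contact_force: [3.1, -2.1, 7.1]
opening: 0.25
[ 0.024  0.01   0.005 -0.043 -0.041 -0.407] [ 0.02  0.75 -0.41  1.4   0.03  1.5   0.27] [587.88485707 137.34412324 158.79722687]
[-0.7407536  -1.55520164 -7.87121285] [ 0.03138084 -0.56288871 -0.04248336]
```

```bash
python3 -m pendant '[[[0,0,0,0,0,0.03,255],[0,0,-0.7,0,0,0.03,255],[0,0,-1.5,0,0,0.03,255],[0,0,-2.3,0,0,0.03,255],[0,0,-3.1,0,0,0.03,255],[0,0,-3.9,0,0,0.03,255],[0,0,-4.7,0,0,0.03,255],[0,0,-5.5,0,0,0.03,255],[0,0,-6.3,0,0,0.03,255],[0,0,-7,0,0,0.03,255]]]' 70
cat > st.py <<'E'
from h import *
p,R,s=pose(); c=np.load("can2.npz"); Rc=canrot(float(c["lean"]),float(c["th"]))
y=Rc.inv().apply(R.apply([0,1,0])); l=Rc.inv().apply(p-c["c"])
print("tool in can frame",l.round(1),"turn",np.degrees(np.arctan2(-y[0],y[1])).round(1),"F tool",R.inv().apply(s['contact_force']).round(1),"M",R.inv().apply(s['moment']).round(2),"q",s["q"].round(2))
E
python3 st.py
```

```text
clock: 4.9
ee_pos: [588.1, 137.9, 158.2]
tool_rot: [-0.257, 0.156, 0.954, -0.0]
contact_force: [5.1, -1.4, 7.7]
opening: 0.248
tool in can frame [-1.2  1.7 17.9] turn 35.2 F tool [-0.8 -0.5 -9.3] M [-0.   -0.58  0.11] q [ 0.11  0.78 -0.57  1.39  0.12  1.51  0.81]
```

```bash
python3 -m pendant '[[[0,0,-0.7,0,0,0,255],[0,0,-1.5,0,0,0,255],[0,0,-2.3,0,0,0,255],[0,0,-3.1,0,0,0,255],[0,0,-3.9,0,0,0,255],[0,0,-4.7,0,0,0,255],[0,0,-5.5,0,0,0,255],[0,0,-6,0,0,0,255]]]' 70; python3 st.py
```

```text
clock: 5.57
ee_pos: [587.9, 137.2, 158.2]
tool_rot: [-0.249, -0.096, 0.961, 0.066]
contact_force: [4.5, -2.8, 9.2]
opening: 0.244
tool in can frame [-0.8  1.2 17.8] turn 65.2 F tool [  1.   -1.8 -10.4] M [ 0.53 -0.19  0.2 ] q [ 0.18  0.82 -0.7   1.38  0.2   1.53  1.26]
```

```bash
python3 -m pendant '[[[0,0,-0.7,0,0,0,255],[0,0,-1.5,0,0,0,255],[0,0,-2.3,0,0,0,255],[0,0,-3.1,0,0,0,255],[0,0,-3.9,0,0,0,255],[0,0,-4.7,0,0,0,255],[0,0,-5.3,0,0,0,255],[0,0,-5.3,0,0,0,255],[0,0,-5.3,0,0,0,255]]]' 70; python3 st.py
```

```text
clock: 6.32
ee_pos: [587.6, 137.3, 158.4]
tool_rot: [-0.228, -0.313, 0.914, 0.121]
contact_force: [4.2, -2.5, 9.1]
opening: 0.24
tool in can frame [-1.   1.  17.8] turn 91.5 F tool [  1.7  -0.8 -10.2] M [ 0.46  0.28 -0.05] q [ 0.24  0.86 -0.82  1.38  0.27  1.56  1.66]
```

```bash
python3 -m pendant '[[[0,0,0,0,0,-0.2,255],[0,0,0,0,0,-0.4,255],[0,0,0,0,0,-0.6,255],[0,0,0,0,0,-0.8,255],[0,0,0,0,0,-1,255],[0,0,0,0,0,-1,255]]]' 70; python3 st.py
python3 - <<'E'
from h import *
f=grab_frame("wrist"); save(f,"w2.png")
E
```

```text
clock: 6.82
ee_pos: [598.8, 136.0, 179.0]
tool_rot: [-0.229, -0.313, 0.914, 0.121]
contact_force: [-0.3, 0.8, -1.4]
opening: 0.244
tool in can frame [-1.8  1.  41.4] turn 91.6 F tool [-0.8  0.3  1.4] M [ 0.58 -0.56 -0.01] q [ 0.23  0.86 -0.82  1.33  0.27  1.61  1.67]
```

View pics/w2.png

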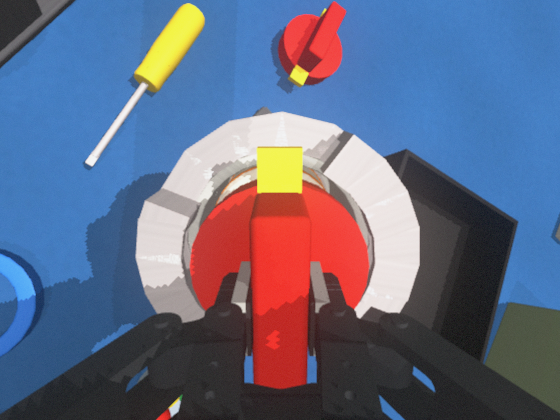

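The wrist view shows the cover gripped, with its bar at (280,280) and an ear at (280,170) clear of the hooks at (165,195) and (370,170). The force is near zero, so it is free, and I lift it.

```bash
python3 -m pendant '[[[0,0,0,0,0,-0.5,255],[0,0,0,0,0,-1.2,255],[0,0,0,0,0,-2,255],[0,0,0,0,0,-2.8,255],[0,0,0,0,0,-2.8,255]]]' 70
cat > dn.py <<'E'
from h import *
import sys
# rel rows to reach xyz with tool down, tool y heading (deg)
x,y,z,h=map(float,sys.argv[1:5]); h=np.radians(h)
Y=np.array([np.cos(h),np.sin(h),0]); Z=np.array([0,0,-1.]); T=Rn.from_matrix(np.stack([np.cross(Y,Z),Y,Z],1))
yy=pose()[1].apply([0,1,0])
print(rel([x,y,z],T),"now heading",np.degrees(np.arctan2(yy[1],yy[0])).round(),sense()["q"].round(2),sense()["ee_pos"].round(1),sense()["contact_force"].round(1))
E
for h in 100 115 130; do python3 dn.py 600 90 350 $h; done
```

```text
clock: 7.28
ee_pos: [635.1, 130.8, 241.7]
tool_rot: [-0.227, -0.313, 0.914, 0.122]
contact_force: [0.7, -0.0, 0.5]
opening: 0.247
[ 3.298 -5.041  5.431  3.474  1.041 -3.2  ] now heading 124.0 [ 0.21  0.85 -0.82  1.17  0.26  1.75  1.69] [635.1 130.8 241.7] [ 0.7 -0.   0.5]
[ 3.898 -4.533  2.5    3.474  1.041 -3.2  ] now heading 124.0 [ 0.21  0.85 -0.82  1.17  0.26  1.75  1.69] [635.1 130.8 241.7] [ 0.7 -0.   0.5]
[ 4.448 -3.977 -0.431  3.474  1.041 -3.2  ] now heading 124.0 [ 0.21  0.85 -0.82  1.17  0.26  1.75  1.69] [635.1 130.8 241.7] [ 0.7 -0.   0.5]
```

```bash
python3 -m pendant '[[[0.3,-0.5,0.5,0.8,0.2,-0.8,255],[0.8,-1.3,1.4,1.7,0.5,-1.6,255],[1.6,-2.5,2.7,2.6,0.8,-2.4,255],[2.4,-3.6,3.8,3.5,1,-3.2,255],[3.3,-5,5.4,3.5,1,-3.2,255],[3.3,-5,5.4,3.5,1,-3.2,255],[3.3,-5,5.4,3.5,1,-3.2,255],[3.3,-5,5.4,3.5,1,-3.2,255]]]' 70; for h in 30 50; do python3 dn.py 510 -150 350 $h; done
```

```text
clock: 7.95
ee_pos: [596.4, 89.3, 347.2]
tool_rot: [-0.004, -0.091, 0.996, -0.002]
contact_force: [0.4, -0.1, -2.3]
opening: 0.247
[-0.089 -0.073 14.09   5.137 -8.785 -0.044] now heading 100.0 [ 0.34  0.38 -0.79  1.54  0.27  1.35  1.27] [596.4  89.3 347.2] [ 0.4 -0.1 -2.3]
[-0.073 -0.085 10.09   5.137 -8.785 -0.044] now heading 100.0 [ 0.34  0.38 -0.79  1.54  0.27  1.35  1.27] [596.4  89.3 347.2] [ 0.4 -0.1 -2.3]
```

```bash
python3 -m pendant '[[[0,0,0.8,0.5,-0.7,0,255],[0,0,2,1.1,-1.8,0,255],[0,0,3.3,1.8,-3,0,255],[0,0,4.6,2.6,-4.4,0,255],[0,0,5.9,3.3,-5.7,0,255],[0,0,7.2,4,-7,0,255],[0,0,8.5,4.6,-8,0,255],[0,0,9.6,5.1,-8.8,0,255],[0,0,10,5.1,-8.8,0,255],[0,0,10,5.1,-8.8,0,255]]]' 70; python3 dn.py 462 -327 200 20;python3 dn.py 462 -327 200 40
python3 - <<'E'
from h import *
d=np.load("pics/top0.npz"); P=d["P"]; hsv=cv2.cvtColor(d["rgb"],cv2.COLOR_RGB2HSV)
w=hsv[262,410]; print(w,P[262,410].round(1))
k=np.abs(hsv.astype(int)-w).max(-1)<25; k=(np.abs(hsv[...,0].astype(int)-w[0])<6)&(np.abs(hsv[...,2].astype(int)-w[2])<40)&(P[...,2]>2.5)&(P[...,2]<12)&(np.abs(P[...,1]+327)<110)&(np.abs(P[...,0]-462)<110)
print("floor",k.sum(),cv2.minAreaRect(P[k][:,:2].astype(np.float32)),P[k].mean(0))
E
```

```text
clock: 8.78
ee_pos: [511.7, -153.1, 346.9]
tool_rot: [-0.005, 0.342, 0.94, -0.002]
contact_force: [0.8, 0.2, -2.1]
opening: 0.246
[-0.107 -0.076  6.01  -2.994 -6.568  5.897] now heading 50.0 [ 0.66  0.2  -0.57  1.7   0.12  1.28  0.94] [ 511.7 -153.1  346.9] [ 0.8  0.2 -2.1]
[-0.091 -0.093  2.01  -2.994 -6.568  5.897] now heading 50.0 [ 0.66  0.2  -0.57  1.7   0.12  1.28  0.94] [ 511.7 -153.1  346.9] [ 0.8  0.2 -2.1]
[106 176 241] [ 465.5 -335.2    3.2]
floor 2945 ((460.4811706542969, -336.4143981933594), (174.6226043701172, 171.31358337402344), 7.119944095611572) [ 461.96238484 -329.03316513    5.75506083]
```

```bash
python3 -m pendant '[[[0,0,0.3,-0.4,-0.8,0,255],[-0.1,-0.1,0.8,-1,-2.2,0,255],[-0.1,-0.1,1.4,-1.7,-3.7,0,255],[-0.1,-0.1,2,-2.4,-5.2,1,255],[-0.1,-0.1,2,-3,-6.6,2.4,255],[-0.1,-0.1,2,-3,-6.6,3.8,255],[-0.1,-0.1,2,-3,-6.6,5.2,255],[-0.1,-0.1,2,-3,-6.6,5.9,255],[-0.1,-0.1,2,-3,-6.6,5.9,255],[-0.1,-0.1,2,-3,-6.6,5.9,255]]]' 70; python3 dn.py 462 -328 45 40
python3 - <<'E'
from h import *
f=grab_frame("wrist"); save(f,"w3.png")
E
```

```text
clock: 9.62
ee_pos: [464.0, -324.7, 200.6]
tool_rot: [0.001, 0.419, 0.908, 0.001]
contact_force: [0.7, 0.0, -1.0]
opening: 0.246
[ 0.034  0.012  0.09  -0.043 -0.165  6.225] now heading 40.0 [ 0.84  0.36 -0.42  1.83  0.17  0.98  1.05] [ 464.  -324.7  200.6] [ 0.7  0.  -1. ]
```

View pics/w3.png

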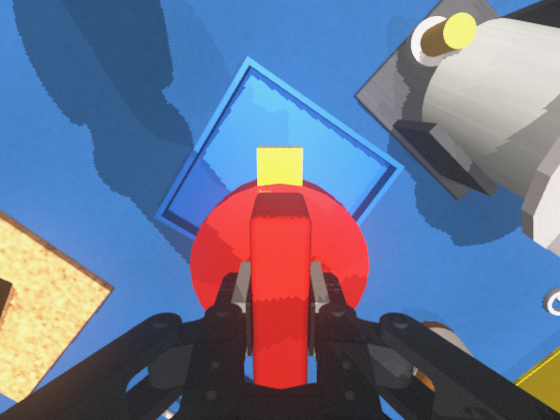

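The wrist view shows the cover held square, with its ear at (280,165). The tray's corners are at (247,60) and (400,170), with clear space below. I lower the cover.

```bash
python3 -m pendant '[[[0,0,0.1,0,-0.1,1,255],[0,0,0.1,0,-0.15,2.4,255],[0,0,0.1,0,-0.15,3.8,255],[0,0,0.1,0,-0.15,5,255],[0,0,0.1,0,-0.15,5.8,255],[0,0,0.1,0,-0.15,6.1,255],[0,0,0.1,0,-0.15,6.25,255],[0,0,0.1,0,-0.15,6.25,255]]]' 70; python3 dn.py 462 -328 42 40
```

```text
clock: 10.33
ee_pos: [463.2, -329.1, 47.0]
tool_rot: [0.004, 0.424, 0.906, 0.0]
contact_force: [-0.3, 0.6, -2.2]
opening: 0.246
[ 0.041  0.085 -0.039  0.067 -0.008  0.2  ] now heading 40.0 [ 0.78  0.57 -0.36  1.94  0.3   0.68  0.94] [ 463.2 -329.1   47. ] [-0.3  0.6 -2.2]
```

```bash
python3 -m pendant '[[[0,0,0,0,0,0.1,255],[0,0,0,0,0,0.2,255],[0,0,0,0,0,0.2,255],[0,0,0,0,0,0.2,255]]]' 70; python3 dn.py 462 -328 42 40
```

```text
clock: 10.67
ee_pos: [463.6, -330.3, 43.0]
tool_rot: [0.005, 0.425, 0.905, -0.0]
contact_force: [0.0, -2.2, 5.6]
opening: 0.244
[ 0.044  0.118 -0.052  0.11   0.01   0.04 ] now heading 40.0 [ 0.78  0.57 -0.35  1.94  0.3   0.67  0.94] [ 463.6 -330.3   43. ] [ 0.  -2.2  5.6]
```

```bash
python3 -m pendant '[[[0,0,0,0,0,0,200],[0,0,0,0,0,0,160],[0,0,0,0,0,0,110],[0,0,0,0,0,0,110],[0,0,0,0,0,-0.5,110],[0,0,0,0,0,-1.5,110],[0,0,0,0,0,-3,110],[0,0,0,0,0,-4.5,110],[0,0,0,0,0,-6,60],[0,0,0,0,0,-6,60]]]' 40
python3 - <<'E'
from h import *
f=grab_frame("wrist"); P=cloud(f); hsv=cv2.cvtColor(f["pixels"],cv2.COLOR_RGB2HSV)
red=((hsv[...,0]<8)|(hsv[...,0]>172))&(hsv[...,1]>150)&(abs(P[...,0]-462)<90)&(abs(P[...,1]+328)<90)
red=cv2.erode(red.astype(np.uint8),np.ones((3,3)))>0; Q=P[red]; print(red.sum())
for lo,hi in((66,80),(25,40)):
    b=Q[(Q[:,2]>lo)&(Q[:,2]<hi)]; A=np.c_[b[:,:2],np.ones(len(b))]; s=np.linalg.lstsq(A,b[:,2],rcond=None)[0]; print(lo,len(b),b.mean(0).round(1),"tilt",np.hypot(*s[:2]).round(3),cv2.minAreaRect(b[:,:2].astype(np.float32)))
E
for h in 60 80; do python3 dn.py 510 -150 350 $h; done
```

```text
clock: 11.5
ee_pos: [464.8, -330.1, 199.3]
tool_rot: [0.009, 0.424, 0.905, -0.001]
contact_force: [0.7, -0.2, -0.5]
opening: 0.762
6279
66 2447 [ 462.7 -328.3   72.8] tilt 0.006 ((464.05035400390625, -329.9700622558594), (22.068992614746094, 77.10704040527344), 39.478023529052734)
25 3816 [ 463.3 -331.4   33. ] tilt 0.002 ((464.2698059082031, -330.696044921875), (83.14530944824219, 79.01583099365234), 40.53031539916992)
[ 0.031  0.169 -4.048  4.243  6.059 -6.187] now heading 40.0 [ 0.85  0.37 -0.42  1.84  0.18  0.96  1.04] [ 463.4 -329.6  196. ] [-0.2  0.8 -1.2]
[ 1.000e-03  1.740e-01 -8.048e+00  4.243e+00  6.059e+00 -6.187e+00] now heading 40.0 [ 0.85  0.37 -0.42  1.84  0.18  0.96  1.04] [ 463.4 -329.6  196. ] [-0.2  0.8 -1.2]
```

The cover lies flat in the tray: its bar top is at 72.8 mm, its tilt is under 0.01 rad, and its centre is at (464,-330). Now I go back for the filter.

```bash
python3 -m pendant '[[[0,0,0,0,0,-1.5,0],[0,0,0,0,0,-3,0],[0,0,-1,1,1.4,-4.5,0],[0,0,-3,2,2.8,-6.2,0],[0,0,-4,3,4.2,-6.2,0],[0,0,-4,4.2,6,-6.2,0],[0,0,-4,4.2,6,-6.2,0],[0,0,-4,4.2,6,-6.2,0],[0,0,-4,4.2,6,-6.2,0]]]' 40; python3 go.py 165; python3 dn.py 600 90 370 60
```

```text
clock: 12.3
ee_pos: [508.4, -148.1, 345.8]
tool_rot: [0.003, 0.258, 0.966, -0.0]
contact_force: [0.5, -1.0, -0.8]
opening: 1.005
[ 3.3    5.142  4.651  0.187 12.472  2.412] [ 0.69  0.19 -0.61  1.72  0.12  1.26  1.11] [ 508.4422591  -148.1416196   345.80163287]
[ 0.012  0.067  0.022  1.566 10.085 -0.967] now heading 60.0 [ 0.69  0.19 -0.61  1.72  0.12  1.26  1.11] [ 508.4 -148.1  345.8] [ 0.5 -1.  -0.8]
```

```bash
python3 -m pendant '[[[0.3,0.4,0.4,0,1,0,0],[0.7,1.1,1,0,2.5,0,0],[1.2,1.8,1.6,0.1,4,0,0],[1.7,2.6,2.3,0.2,5.5,0,0],[2.2,3.4,3,0.2,7,0,0],[2.7,4.2,3.8,0.2,8.5,0.5,0],[3.3,5.1,4.6,0.2,10,1.2,0],[3.3,5.1,4.6,0.2,11.5,2,0],[3.3,5.1,4.6,0.2,12.5,2.4,0],[3.3,5.1,4.6,0.2,12.5,2.4,0]]]' 40; python3 -m pendant '[[[0,0,0,0,0,0,0],[0,0,0,0,0,0,0]]]'; python3 go.py 165;  python3 - <<'E'
from h import *
f=grab_frame("wrist"); save(f,"w4.png"); np.savez("pics/w4.npz",P=cloud(f),rgb=f["pixels"])
c=np.load("can2.npz"); Rc=canrot(float(c["lean"]),float(c["th"]))
p=Rc.inv().apply(cloud(f).reshape(-1,3)-c["c"]); hsv=cv2.cvtColor(f["pixels"],cv2.COLOR_RGB2HSV).reshape(-1,3).astype(int)
k=(hsv[:,0]>6)&(hsv[:,0]<22)&(hsv[:,1]>150)&(np.hypot(p[:,0],p[:,1])<46)&(p[:,2]<15); b=p[k]; z=np.percentile(b[:,2],90); t=b[b[:,2]>z-6]
r=cv2.minAreaRect(t[:,:2].astype(np.float32)); print(k.sum(),"top z",z,t.mean(0),r)
w=np.linalg.svd(t[:,:2]-t[:,:2].mean(0))[2][0]; print("handle dir in can frame",np.degrees(np.arctan2(w[1],w[0])))
E
```

```text
clock: 13.13
ee_pos: [660.8, 125.8, 279.3]
tool_rot: [-0.249, 0.434, 0.862, -0.081]
contact_force: [-0.3, 1.5, -0.0]
opening: 0.999
clock: 13.3
ee_pos: [661.7, 119.2, 285.1]
tool_rot: [-0.245, 0.438, 0.861, -0.08]
contact_force: [0.5, -0.6, 0.3]
opening: 1.003
[ 0.011  0.026 -0.044  0.206  0.071  0.024] [ 0.07  0.8  -0.54  1.04  0.11  1.84  0.22] [661.68631047 119.18706262 285.13868817]
868 top z 1.7744300100604065 [1.13139537 2.07445404 0.86719775] ((1.669820785522461, 2.1778182983398438), (54.39270782470703, 13.886037826538086), 44.818321228027344)
handle dir in can frame 45.14171718879245
```

View pics/w4.png

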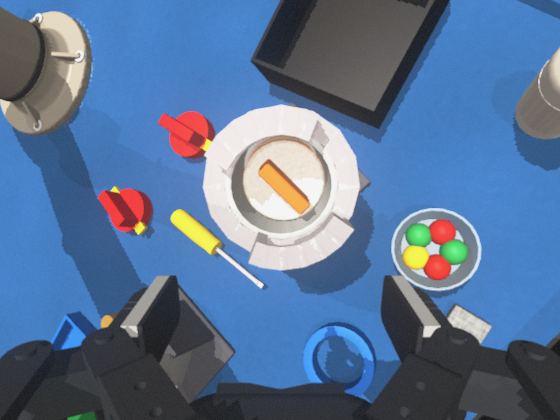

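The wrist view shows the uncovered canister, with the orange handle from (262,163) to (305,212) and its top level with the rim. Measured, it lies at 45° in the canister frame, centred at (1.7, 2.2). I turn the tool 45° and go in.

```bash
cat > gf.py <<'E'
from h import *
import sys
c=np.load("can2.npz"); Rc=canrot(float(c["lean"]),float(c["th"]))
a=np.radians(135); Y=[np.cos(a),np.sin(a),0]; Z=[0,0,-1]
T=Rc*Rn.from_matrix(np.stack([np.cross(Y,Z),Y,Z],1))
print(rel(c["c"]+Rc.apply([1.7,2.2,float(sys.argv[1])]),T)); import st
E
python3 gf.py 60
```

```text
[ 0.012  0.04  -9.053  0.157  0.17   4.258]
tool in can frame [  5.3  -2.3 166.4] turn -0.3 F tool [ 0.9  0.3 -1.1] M [-0.37 -0.41  0.01] q [ 0.07  0.8  -0.54  1.04  0.11  1.84  0.22]
```

```bash
python3 -m pendant '[[[0,0,-1,0.1,0.1,0.5,80],[0,0,-2.4,0.15,0.15,1.2,140],[0,0,-3.8,0.15,0.15,2,140],[0,0,-5.2,0.15,0.15,2.8,140],[0,0,-6.6,0.15,0.15,3.5,140],[0,0,-8,0.15,0.15,4.2,140],[0,0,-9,0.15,0.15,4.2,140],[0,0,-9,0.15,0.15,4.2,140],[0,0,-9,0.15,0.15,4.2,140]]]' 40; python3 gf.py -24
```

```text
clock: 14.1
ee_pos: [611.4, 132.5, 195.7]
tool_rot: [-0.256, 0.077, 0.963, 0.02]
contact_force: [-0.6, 0.3, -0.5]
opening: 0.453
[ 1.000e-02  5.400e-02 -7.900e-02 -2.000e-03 -3.000e-03  3.453e+00]
tool in can frame [ 1.4  1.9 62.3] turn 44.6 F tool [0.3 0.3 0.7] M [ 0.02 -0.53 -0.03] q [ 0.2   0.83 -0.75  1.29  0.23  1.63  0.89]
```

```bash
python3 -m pendant '[[[0,0,-0.1,0,0,0.7,140],[0,0,-0.1,0,0,1.5,140],[0,0,-0.1,0,0,2.3,140],[0,0,-0.1,0,0,2.9,140],[0,0,-0.1,0,0,3.3,140],[0,0,-0.1,0,0,3.45,140],[0,0,-0.1,0,0,3.45,140]]]' 40; python3 gf.py -24
```

```text
clock: 14.68
ee_pos: [568.3, 140.7, 120.2]
tool_rot: [-0.257, 0.071, 0.964, 0.021]
contact_force: [-1.9, 0.2, 0.1]
opening: 0.454
[-0.006  0.033  0.062 -0.026 -0.057 -0.041]
tool in can frame [  0.2   2.7 -25. ] turn 45.3 F tool [ 1.7 -0.1  0.9] M [ 0.02 -0.25  0.06] q [ 0.21  0.85 -0.75  1.46  0.25  1.46  0.87]
```

```bash
python3 -m pendant '[[[0,0,0,0,0,0,255],[0,0,0,0,0,0,255],[0,0,0,0,0,0,255],[0,0,0,0,0,0,255],[0,0,0,0,0,0,255],[0,0,0,0,0,-0.3,255],[0,0,0,0,0,-0.8,255],[0,0,0,0,0,-1.3,255],[0,0,0,0,0,-1.3,255]]]' 60; python3 gf.py 82
```

```text
clock: 15.43
ee_pos: [585.9, 138.4, 150.8]
tool_rot: [-0.256, 0.07, 0.964, 0.022]
contact_force: [-2.3, -3.2, 1.9]
opening: 0.15
[ 0.005  0.055  0.079 -0.036 -0.076 -2.866]
tool in can frame [-0.1  3.1 10.3] turn 45.4 F tool [ 2.5 -3.5 -0.8] M [ 0.57  0.03 -0.01] q [ 0.21  0.84 -0.76  1.39  0.24  1.53  0.88]
```

```bash
python3 -m pendant '[[[0,0,0,0,0,-0.6,255],[0,0,0,0,-0.05,-1.2,255],[0,0,0,0,-0.05,-1.8,255],[0,0,0,0,-0.05,-2.4,255],[0,0,0,0,-0.05,-2.9,255],[0,0,0,0,-0.05,-3.2,255],[0,0,0,0,-0.05,-3.2,255]]]' 60; python3 gf.py 90; for h in 130 110 90; do python3 dn.py 570 170 330 $h; done
python3 - <<'E'
from h import *
d=np.load("pics/top0.npz"); P=d["P"]; V=d["rgb"].max(-1)
f=grab_frame("wrist"); save(f,"w5.png"); P=cloud(f); V=f["pixels"].max(-1)
d=np.load("pics/w4.npz"); P=d["P"]; V=d["rgb"].max(-1)
k=(V<75)&(P[...,2]>54)&(P[...,2]<68)&(abs(P[...,1]-300)<120)&(abs(P[...,0]-460)<140)
print("bin rim wrist",k.sum(),P[k].min(0).round(),P[k].max(0).round())
d=np.load("pics/top0.npz"); P=d["P"]; V=d["rgb"].max(-1)
k=(V<75)&(P[...,2]>-2)&(P[...,2]<70)&(abs(P[...,1]-310)<110)&(abs(P[...,0]-462)<110)
k=cv2.morphologyEx(k.astype(np.uint8),cv2.MORPH_OPEN,np.ones((5,5)))>0
for z0,z1 in((2,9),(54,70)):
    q=P[k&(P[...,2]>z0)&(P[...,2]<z1)]; print(len(q),q.mean(0).round(1),cv2.minAreaRect(q[:,:2].astype(np.float32)))
E
```

```text
clock: 16.02
ee_pos: [624.9, 131.5, 218.9]
tool_rot: [-0.255, 0.07, 0.964, 0.022]
contact_force: [0.2, 0.5, -1.6]
opening: 0.148
[ 0.018  0.069  0.082 -0.017 -0.048 -0.035]
tool in can frame [ 0.6  2.7 89.1] turn 45.4 F tool [-0.9  0.6  1.3] M [ 0.02 -0.69 -0.02] q [ 0.19  0.83 -0.75  1.23  0.22  1.69  0.91]
[ 2.582 -5.535 -9.446  4.277  1.231 -2.668] now heading 82.0 [ 0.19  0.83 -0.75  1.23  0.22  1.69  0.91] [624.9 131.5 218.9] [ 0.2  0.5 -1.6]
[ 1.552 -5.787 -5.54   4.277  1.231 -2.668] now heading 82.0 [ 0.19  0.83 -0.75  1.23  0.22  1.69  0.91] [624.9 131.5 218.9] [ 0.2  0.5 -1.6]
[ 0.519 -5.914 -1.631  4.277  1.231 -2.668] now heading 82.0 [ 0.19  0.83 -0.75  1.23  0.22  1.69  0.91] [624.9 131.5 218.9] [ 0.2  0.5 -1.6]
bin rim wrist 882 [398. 226.  54.] [579. 384.  64.]
286 [465.3 397.    5.5] ((464.5810546875, 396.58636474609375), (159.53036499023438, 16.730886459350586), 10.24239730834961)
57 [472.7 402.   57.7] ((466.05450439453125, 394.79217529296875), (160.33590698242188, 27.620851516723633), 6.23223352432251)
```

View pics/w5.png

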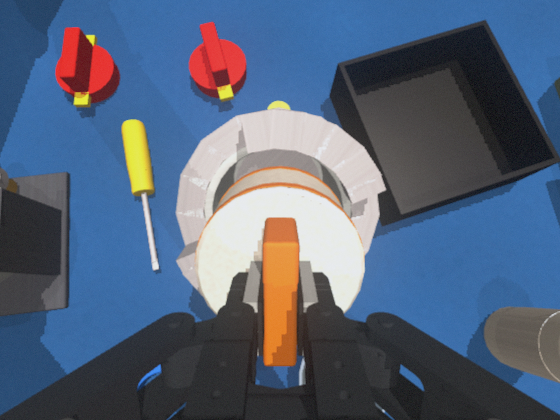

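The wrist view shows the filter out of the bore and gripped by the handle at (280,290). The bin's rim corners are at (338,66), (486,22) and (556,158). I intersect those rays with z = 62 to get the bin's centre.

Run:
```python
from h import *
f=grab_frame("wrist"); K,R,t=[np.array(f[k]) for k in("K","R","t")]; o=-R.T@t
W=[]
for u,v in((338,66),(486,22),(556,158)):
    d=R.T@np.linalg.inv(K)@[u,v,1]; W.append(o+d*(62-o[2])/d[2])
W=np.array(W); print(W.round(1),"centre",((W[0]+W[2])/2).round(1),"sides",np.linalg.norm(W[1]-W[0]),np.linalg.norm(W[2]-W[1]))
```

```text
[[413.8 224.4  62. ]
 [383.6 391.8  62. ]
 [544.2 417.1  62. ]] centre [479.  320.8  62. ] sides 170.0895942596968 162.5218567528534
```

```bash
python3 -m pendant '[[[0,0,0,1,0.2,-1,255],[0.1,-0.6,-0.2,2,0.4,-1.8,255],[0.2,-1.7,-0.5,3,0.8,-2.6,255],[0.3,-3,-0.8,4,1.2,-3,255],[0.4,-4.4,-1.2,4.3,1.2,-3,255],[0.5,-5.9,-1.6,4.3,1.2,-3,255],[0.5,-5.9,-1.6,4.3,1.2,-3,255],[0.5,-5.9,-1.6,4.3,1.2,-3,255]]]' 60; python3 dn.py 465 315 200 90
```

```text
clock: 16.78
ee_pos: [570.1, 168.4, 336.4]
tool_rot: [-0.002, 0.0, 1.0, -0.001]
contact_force: [0.8, -0.5, -1.5]
opening: 0.15
[-3.100e-02 -5.500e-02 -3.000e-03  4.180e+00  5.879e+00  5.460e+00] now heading 90.0 [ 0.26  0.39 -0.88  1.57  0.31  1.33  0.92] [570.1 168.4 336.4] [ 0.8 -0.5 -1.5]
```

```bash
python3 -m pendant '[[[0,0,0,0.4,0.7,0,255],[0,0,0,1,1.7,0,255],[0,0,0,1.7,2.9,0,255],[0,0,0,2.4,4.1,0,255],[0,0,0,3,5.2,0.6,255],[0,0,0,3.6,6.1,1.6,255],[0,0,0,3.6,6.1,2.8,255],[0,0,0,3.6,6.1,4,255],[0,0,0,3.6,6.1,4.6,255],[0,0,0,3.6,6.1,4.6,255]]]' 60; python3 dn.py 480 321 74 90
python3 - <<'E'
from h import *
f=grab_frame("side"); save(f,"s6.png")
f=grab_frame("wrist"); K,R,t=[np.array(f[k]) for k in("K","R","t")]
P=cloud(f); hsv=cv2.cvtColor(f["pixels"],cv2.COLOR_RGB2HSV); k=(hsv[...,0]>4)&(hsv[...,0]<22)&(hsv[...,1]>150)&(np.linalg.norm(P-sense()["ee_pos"],axis=2)<70)
print("orange",k.sum(),P[k].mean(0).round(1),P[k].max(0).round(1),P[k].min(0).round(1))
E
```

```text
clock: 17.62
ee_pos: [481.4, 318.3, 216.0]
tool_rot: [-0.007, 0.002, 1.0, -0.003]
contact_force: [-0.7, -0.6, -1.5]
opening: 0.151
[-0.061 -0.163 -0.053 -0.025  0.139  5.679] now heading 90.0 [-0.03  0.48 -0.88  1.76  0.4   1.11  0.53] [481.4 318.3 216. ] [-0.7 -0.6 -1.5]
orange 4466 [478.7 319.  241.2] [511.2 357.  255. ] [440.4 284.9 163.6]
```

View pics/s6.png

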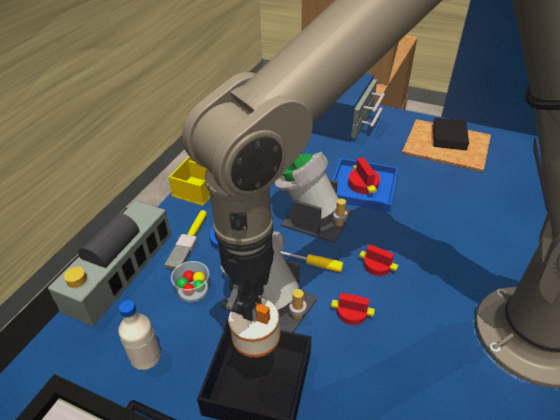

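The side view shows the filter held upright over the bin at (255,325). The red cover lies in the tray at (363,180), and the bystanders are where they were. I lower the filter.

```bash
python3 -m pendant '[[[0,0,0,0,0.05,0.8,255],[0,0,0,0,0.1,1.8,255],[0,0,0,0,0.1,2.9,255],[0,0,0,0,0.1,4,255],[0,0,0,0,0.1,5,255],[0,0,0,0,0.1,5.5,255],[0,0,0,0,0.1,5.7,255],[0,0,0,0,0.1,5.7,255]]]' 60; python3 dn.py 480 321 70 90
```

```text
clock: 18.38
ee_pos: [482.2, 323.6, 79.2]
tool_rot: [-0.002, 0.001, 1.0, -0.0]
contact_force: [0.7, -0.4, -1.5]
opening: 0.151
[-0.002 -0.055 -0.034  0.085 -0.104  0.367] now heading 90.0 [-0.12  0.64 -0.77  1.86  0.57  0.88  0.39] [482.2 323.6  79.2] [ 0.7 -0.4 -1.5]
```

```bash
python3 -m pendant '[[[0,0,0,0,0,0.12,255],[0,0,0,0,0,0.24,255],[0,0,0,0,0,0.34,255],[0,0,0,0,0,0.42,255],[0,0,0,0,0,0.42,255]]]' 60; python3 dn.py 480 321 70 90
```

```text
clock: 18.8
ee_pos: [482.1, 323.9, 70.8]
tool_rot: [-0.001, 0.001, 1.0, -0.0]
contact_force: [-3.8, -3.7, 13.8]
opening: 0.147
[-0.005 -0.026 -0.024  0.084 -0.117  0.031] now heading 90.0 [-0.13  0.65 -0.76  1.87  0.58  0.86  0.38] [482.1 323.9  70.8] [-3.8 -3.7 13.8]
```

Floor contact is felt, so I release and rise.

```bash
python3 -m pendant '[[[0,0,0,0,0,-0.05,220],[0,0,0,0,0,-0.05,170],[0,0,0,0,0,-0.05,130],[0,0,0,0,0,-0.05,130],[0,0,0,0,0,-0.6,130],[0,0,0,0,0,-1.8,130],[0,0,0,0,0,-3.2,130],[0,0,0,0,0,-5,130],[0,0,0,0,0,-7,130],[0,0,0,0,0,-7,130]]]' 40
python3 - <<'E'
from h import *
f=grab_frame("wrist"); P=cloud(f); hsv=cv2.cvtColor(f["pixels"],cv2.COLOR_RGB2HSV); k=(hsv[...,0]>4)&(hsv[...,0]<22)&(hsv[...,1]>150)&(abs(P[...,0]-481)<80)&(abs(P[...,1]-322)<80)&(P[...,2]<130)
print("orange",k.sum(),np.median(P[k],axis=0).round(1),P[k].max(0).round(1),sense()["ee_pos"].round(),sense()["contact_force"].round(1))
f=grab_frame("top"); save(f,"t7.png")
P=cloud(f)
k=(cv2.cvtColor(f["pixels"],cv2.COLOR_RGB2HSV)[...,1]>200)&(P[...,2]>55)&(abs(P[...,0]-464)<60)&(abs(P[...,1]+330)<60); print("cover top",k.sum(),P[k].mean(0).round(1))
E
```

```text
clock: 19.63
ee_pos: [483.8, 326.3, 251.1]
tool_rot: [0.002, 0.001, 1.0, 0.003]
contact_force: [0.1, 1.0, 0.2]
opening: 0.486
orange 860 [481.  323.4  95. ] [509.4 329.6  97.2] [484. 326. 251.] [0.5 0.5 1.8]
cover top 58 [ 465.5 -320.1   66.8]
```

View pics/t7.png

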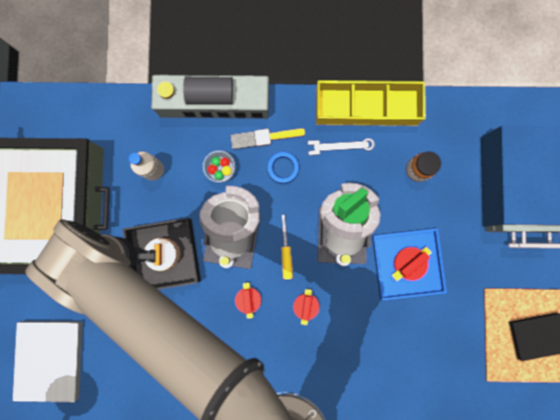

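The top view shows the filter standing in the bin at (162,252), the cover in the tray at (411,263) and the canister empty at (230,212). The bystanders are unmoved. I hand in.

```bash
python3 -m pendant '[[[0,0,0,0,0,0,130],[0,0,0,0,0,0,130],[0,0,0,0,0,0,130]]]' && python3 -c "from plant import hand_in; print(hand_in())"
```

```text
clock: 19.98
ee_pos: [481.7, 322.6, 242.0]
tool_rot: [-0.003, 0.001, 1.0, -0.001]
contact_force: [1.0, 0.4, -0.6]
opening: 0.489
the job is handed in; nothing more can be done
None
```

The job is done and handed in at 20.0 s; the hand-in gave no verdict. I pressed the red cover down about 11 mm, turned it about 91° anticlockwise (about 10 N on the tool) and lifted it off. I laid it in the blue tray, then pulled the filter out by its handle and stood it in the black bin.

**Cover:** flat in the tray, grip up, tilt under 0.01 rad, about 3 mm from the tray's centre.

**Filter:** standing in the bin, handle top at 95 mm, so its middle is at about 50 mm. It is within a few mm of the bin's centre; my first overhead estimate of that centre was 20 mm off in y, so I used the wrist camera's.

**Rest of the scene:** in the last overhead picture the bystanders and the green canister look unmoved. The gripper was clear of everything, with no contact force beyond sensor noise.

No check failed. The first cover fit was about 3 mm off the flange, and I corrected it from the wrist view before gripping. The last overhead reading put the cover's top 6 mm lower and its centre up to 10 mm to one side of the wrist view's. I trust the wrist view: the overhead reading used only 58 pixels and may have caught other surfaces.

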